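Let a rolling pin down the drying rails and catch it softly

ROBOT

A 6-joint arm with a two-finger parallel gripper is mounted at the origin on the work surface. World frame = base frame: x ahead of the robot, y to its left, z up, the work surface at z = 0. Lengths are in m, angles in rad, forces in N, time in s.
With the tool pointing down it reaches from about 0.375 to 0.975 m from the base axis. Payload 3.8 kg.
Tool frame: the origin (TCP) lies midway between the tips of the shut fingers; the grasp point (between the pads) lies 19 mm behind it (arm.grasp_offset is the z of the grasp point in the tool frame, in m); z points along the fingers, y is the line along which they close (so a half turn about z gives the same grasp; the last joint's range is limited). The gripper opens to 88 mm and grips with 3 to 60 N. Pads are 18 mm wide; open, the fingers measure 123 mm over their backs; the gripper's body (75 mm by 187 mm) begins 45 mm behind the grasp point.
Start: joints at [-1.356, 0.264, 1.604, -0, 1.274, -0.037], TCP at [0.168, -0.654, 0.239] pointing down, gripper open.
Joint ranges: [-2.63, 2.63], [-0.94, 2.18], [0.31, 2.57], [-1.31, 4.45], [0, 2.66], [-2.55, 2.55]. Speed limits (rad/s): [2.57, 2.57, 3.14, 3.14, 3.14, 3.14].

INTERFACE

Orientations are given as a rotation vector (axis times angle).
In Python, from plant import arm, eyes gives the robot as it stands.
- The arm moves only by the tool send_rows, never from a script. Its argument "motion" is a list of rows, each a list of 7 numbers: the shift along the tool's x, y, z in m, then the turn, a rotation vector about the tool's x, y, z in degrees, then the finger opening in m, from 0 to 0.0881. In form: [[x, y, z, wx, wy, wz, grip], ...]. A call has exactly 5 rows; each row shifts and turns the commanded pose from where the row before left it, along the tool's axes as they then stand; what a row does not reach is not made up. A row lasts 1/12 s, in which the tool goes at most 41.7 mm and 7.16 degrees, less where a joint would pass 70% of its speed; a pose out of reach is approached as far as the arm can. A call with a gripper value outside its range is refused whole. The fingers move at their own pace and stop on an object; "newtons" is the grip in N (left out, the last holds). Time passes only in rows, so rows that do not move let the fingers close, or fill a call up. It gives the time, the measured TCP pose, the force, the opening and the grip force at its end, in the units of the state.
- arm.state(): the state, without advancing time (a new reading comes with each control period).
- eyes.grab_frame(name): name is "side" or "top"; returns the picture (400x640x3 uint8, red, green, blue); there is no depth.
- eyes.get_calibration(name): a dict with "fov_y" (degrees; the focal length in pixels is half the picture's height over the tangent of half this angle, whatever the lens; pixels are square), "cx", "cy" (the principal point, pixels), "R" (3x3) and "t" (3): a world point X has camera coordinates R X + t. Camera axes: x right, y down, z forward; pixel columns grow to the right and rows downward; lengths in m; the calibration is good to about 2 mm. A picture is of the moment at which its call begins. get_calibration takes no time and is no camera call.
- arm.job_done(): hands the job in; it is judged then, once.
Trained networks look in the newest picture that a camera, given by its name, has taken for a name from the list of things; names that differ only in an ending like _2 or _b are one class to them, and where a whole thing is asked for, a point or a joint stands for the part that bears it (a point fixed in the world has none). Each returns a list of dicts, best first, with "p" (0 to 1); they miss things now and then, are a little off and sometimes report something else, mostly with a low value. They report only what shows in the picture. A call takes as long as a camera call.
- eyes.spot_in(camera, query): "extent" ([left, top, width, height] in pixels, round what is visible of it).
- eyes.cut_out(camera, query): "region" (400x640 bool, what is visible of it) and "extent" ([left, top, width, height] in pixels, round what is visible of it).
The state is a dict: "t": time; "q": joint angles; "qvel": joint speeds; "joint_efforts": joint torques, N m; "position": TCP position; "ee_rot": TCP orientation; "ft_force": force on the tool from outside, world axes, zero at the start; "moment": the same for the moment, N m; "grip_width": finger opening in m; "grip_force": force on a finger pad.
Only numpy, scipy, OpenCV 4.12 (cv2) and the standard library are available. Lean on these libraries where they do the work, as an engineer would, in place of code of your own. Each camera call takes 0.05 s, during which the arm holds its last target. There are 200 camera calls.

TASK

Swing the gate lever over so that the oiled rolling pin rolls down the sloping rails by itself. Catch it on the run: bring the fingers to the middle of the barrel at its own pace and go along with it, slowing it smoothly and never stopping it dead, so that it covers the last 80 mm before the end stops at under 0.1 m/s and comes to a standstill on the rails 10 to 60 mm short of the stops. Then ease it down until both handles lie against the stops and leave it resting there, without disturbing the other things on the bench.

Things in the scene. Friction and masses are not known exactly. Their poses are not given: they have to be found in the camera images.
- rack: steel frame fixed to the bench that carries two sloping rails, 270 mm wide (x), 530 mm long (y), 180 mm high; origin on the bench in its middle; x from the near rail to the far rail (away from the robot), y along the rails to their high end, z up. Its place and yaw differ from run to run.
- rails: two aluminium tubes, 20 mm diameter, 236 mm between centres, sloping 0.09 rad. Origin midway between them, level with the tube tops, where the pin's axis is when the pin lies against the end stops (100 mm above the bench); x to the far rail, y up the slope, z square to it. They run from y = -12 to 440 mm. Between them, all but the gate flag is 34 mm or more below the tube tops.
- end_stops: two upright rubber-faced stops at the low end, one beside each rail, 30 mm wide (x), centres 260 mm apart, rubber face at rails y = -12 mm, steel back at -32 mm, reaching 40 mm above the tube tops; frame the same as that of the rails. The 230 mm between them are free for the fingers.
- pin: beech rolling pin: barrel 60 mm diameter, 200 mm long; handles 24 mm diameter; 370 mm over all; 0.48 kg nominal (0.75 to 1.3 times). Origin mid-barrel on the axis, x along the axis; y, z turn as it rolls. Its handles lie on the rails, the barrel hangs between them (8 mm play each end), axis 12 mm above the tube tops. Starts at rails y = 360 mm against the gate flag.
- pin_middle (a point): the pin's middle once more. It rolls on its handles (rolling radius 12 mm), slowly for its heavy barrel: it starts with about 0.13 m/s2 down the rails, falling to 0.08; a fifth more or less with hidden friction. Uncaught it passes rails y = 300 mm some 0.5 s, y = 80 mm some 1.9 s after the gate is fully open, there at 0.2 m/s. Hard wood: closing on it at 0.1 m/s is a knock.
- gate (a joint): angle of the gate rod (rad), 0 shut (starts at 0 to 0.1), 1.45 fully open. The rod runs under the rails along y, 50 mm below the tube tops; at the high end it carries an upright flag (30 mm wide, reaching the level of the tube tops) that holds the barrel; from about 0.7 it lets the pin creep, from 1.2 it is clear of it. Stiff hinge, 0.1 N m (1.3 N at the lever grip): stays where it is left.
- lever_grip (a point): middle of the round black grip (20 mm diameter, 50 mm long) of the gate's hand lever, 78 mm from the rod's axis; its tip is 20 mm further out. The lever stands beyond the low end at rails y = -100 mm; shut, it leans 0.72 rad to the -x side (towards the robot); pushing it over to the +x side opens the gate; fully open it leans 0.73 rad to +x. Axes turn with the lever.
- oil_tin: bystander: upright aluminium oil tin with a paper label, 68 mm diameter, 105 mm high, origin under its middle
- cork_block: bystander: cork sanding block 60 x 100 x 30 mm lying on the bench under the rails, origin under its middle
- brush: bystander: brush 200 mm long lying on the bench, origin under its middle
- wax_jar: bystander: amber glass jar with a steel lid, 72 mm diameter, 60 mm high, origin under its middle
- mallet: bystander: carver's round wooden mallet standing on its head, 88 mm diameter, 217 mm high, origin under its middle

How it is judged:
On the way, in this order (a step that is already met when the one before it is completed fails the run):
1. the gate lever is swung open (value of joint gate above 1 rad).
2. the pin rolls down the rails by itself, untouched, at more than 0.1 m/s (y of pin in the frame of rails between 0.08 and 0.3 m and distance between the grasp point and pin above 0.065 m and linear speed of pin above 0.1 m/s and contact force between pin and the fingers below 0.02 N and z of pin in the frame of rails below 0.022 m).
3. the fingers go along with the pin, right at the middle of its barrel, while it still rolls at more than 0.1 m/s (distance between the grasp point and pin below 0.06 m and linear speed of pin above 0.1 m/s and z of pin in the frame of rails below 0.022 m), for 0.25 s.
4. the pin stands still on the rails within the last 60 mm, but more than 10 mm short of the end stops (y of pin in the frame of rails between 0.01 and 0.06 m and linear speed of pin below 0.03 m/s and z of pin in the frame of rails below 0.022 m), for 0.2 s.
At the end, for the whole second after the job is handed in: the pin rests still (under 0.02 m/s) and untouched with both handles on the rails and against the end stops: its axis within 10 mm of that place and within 0.1 rad square to the rails (y of pin in the frame of rails between -0.01 and 0.01 m and z of pin in the frame of rails between 0.004 and 0.02 m and angle between the x axis of pin and the x axis of rails, either way round below 0.1 rad and linear speed of pin below 0.02 m/s).
It fails at once if the pin is stopped dead high up on the rails, more than 60 mm from the end stops, after it has left the gate (y of pin in the frame of rails between 0.06 and 0.31 m and linear speed of pin below 0.04 m/s).
It fails at once if the pin runs at more than 0.1 m/s in the last 80 mm before the end stops (y of pin in the frame of rails below 0.08 m and linear speed of pin above 0.1 m/s).
It fails at once if the pin is squeezed or knocked hard by the gripper or the arm (more than 20 N) (contact force between pin and the fingers above 20 N or contact force between pin and the arm above 20 N).
It fails at once if the pin leaves the rails (z of pin in the frame of rails below -0.01 m or z of pin in the frame of rails above 0.06 m).
It fails at once if a bystander is pushed away or upset (distance of any of oil_tin, cork_block, brush, wax_jar, mallet from where it was at the start of the episode above 0.03 m).
It also fails if it takes over 35 s, if anything falls off the work surface, if the arm or the gripper's body presses on something with over 40 N, if the wrist force passes 120 N, or if a joint passes its speed limit or range.

## Working session

There is one attempt and no reset: what is moved stays moved. The work goes in short steps, Python scripts to look and compute and a tool call to move; the robot and the scene stay as the last step left them, time stands still between calls to the robot, and variables do not carry over. Pictures are saved under pics/ and viewed, at most 10 in all, crops included, and the job is handed in when it is done.

Besides the shell and the picture viewer there is one more tool, called as name(argument=value, ...) on one line, values as JSON. send_rows: Moves the arm, as the interface text tells. Its arguments: {"type":"object","properties":{"motion":{"type":"array"},"newtons":{"type":"number"}},"required":["motion"]}

```bash
mkdir -p pics; ls
python3 - <<'E'
from plant import arm, eyes
import cv2
for n in("side","top"):
    im=eyes.grab_frame(n); cv2.imwrite(f"pics/{n}0.png",im[:,:,::-1]); c=eyes.get_calibration(n); print(n,c)
    for q in ("rack","rails","pin","lever_grip","oil_tin","wax_jar","mallet","brush"):
        r=eyes.spot_in(n,q); print(q,[(d["p"],d["extent"]) for d in r[:2]])
s=arm.state(); print(s, arm.grasp_offset)
E
```

```text
pics
side {'fov_y': 54.4902799562599, 'cx': 315.8902885711671, 'cy': 198.3667569014493, 'R': array([[-0.96871767, -0.24760918, -0.01660642],
       [-0.13701029,  0.58941708, -0.79612542],
       [ 0.20691607, -0.76894551, -0.60490375]]), 't': array([0.58891237, 0.17093017, 1.04292771])}
rack [(0.87, [270.0, 154.5, 138.7, 164.7])]
rails [(0.93, [269.6, 153.9, 140.9, 131.9])]
pin [(0.97, [260.3, 223.1, 154.5, 34.5])]
lever_grip [(0.76, [324.2, 156.6, 63.0, 123.4])]
oil_tin [(0.94, [273.1, 159.8, 21.8, 41.6])]
wax_jar [(0.67, [336.2, 134.2, 18.9, 22.9])]
mallet [(0.94, [220.2, 313.1, 47.9, 84.8])]
brush [(0.54, [372.5, 157.9, 51.6, 8.7])]
top {'fov_y': 43.760194391238684, 'cx': 316.9133162351404, 'cy': 198.36935935332437, 'R': array([[-0.01930741, -0.99979029,  0.00682576],
       [-0.99458557,  0.01850876, -0.10225929],
       [ 0.10211151, -0.00876317, -0.99473436]]), 't': array([0.02249962, 0.622251  , 1.35954271])}
rack [(0.79, [209.6, 180.7, 218.3, 115.4])]
rails [(0.92, [210.2, 183.9, 218.9, 113.3]), (0.61, [234.5, 228.4, 194.2, 32.4])]
pin [(0.75, [236.7, 164.7, 25.5, 147.4])]
l
[... 201 characters left out ...]
, 239.7, 38.5, 69.2])]
{'t': 0.9, 'q': array([-1.35591034e+00,  2.63882598e-01,  1.60397753e+00,  2.57360420e-05,
        1.27368903e+00, -3.68705754e-02]), 'qvel': array([ 0.00013846, -0.00019776,  0.00109103,  0.00079982,  0.00036766,
        0.00140247]), 'joint_efforts': array([-1.89590224e-03, -5.02044904e+01, -3.57261944e+01,  7.28991511e-02,
        1.81472534e-02,  5.48894775e-06]), 'position': array([ 0.16817404, -0.65372526,  0.23872961]), 'ee_rot': array([3.11669637e+00, 3.94397843e-01, 4.45751835e-05]), 'ft_force': array([-0.83545384, -0.2263507 , -0.57109262]), 'moment': array([ 0.02532356, -0.0106472 ,  0.00984206]), 'grip_force': 0.0, 'grip_width': 0.08796573175884548} -0.0187
```

View pictures.

View pics/top0.png

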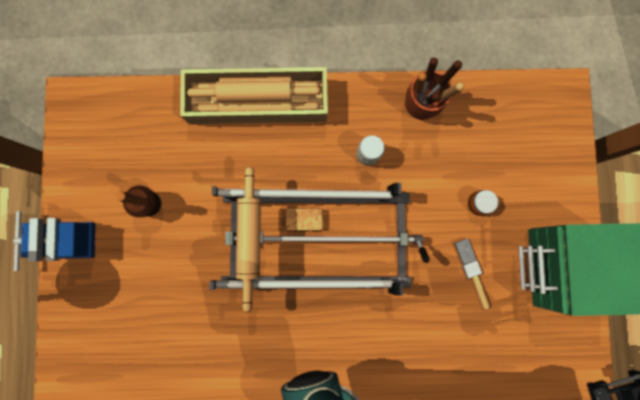

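View pics/side0.png

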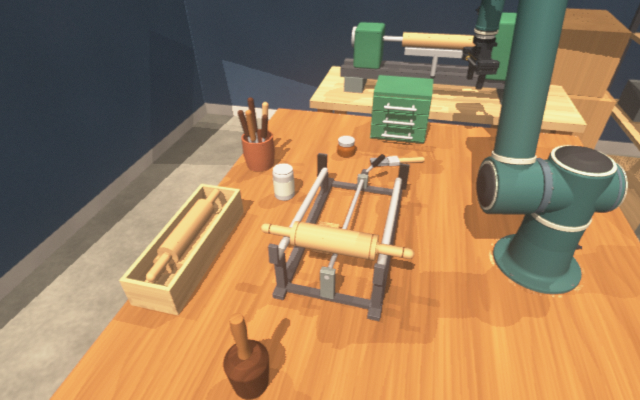

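Run:
```python
import cv2
a=cv2.imread("pics/top0.png")[160:320,200:440]
cv2.imwrite("pics/topc.png",cv2.resize(a,None,fx=3.3333,fy=3.3333,interpolation=cv2.INTER_CUBIC))
a=cv2.imread("pics/side0.png")[145:325,250:430]
cv2.imwrite("pics/sidec.png",cv2.resize(a,None,fx=3.3333,fy=3.3333,interpolation=cv2.INTER_CUBIC))
```

```text
(no output)
```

View pics/topc.png

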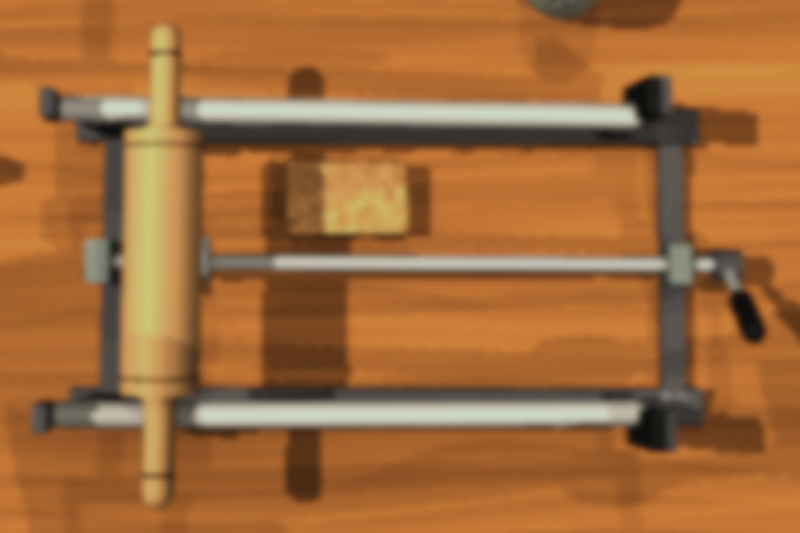

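View pics/sidec.png

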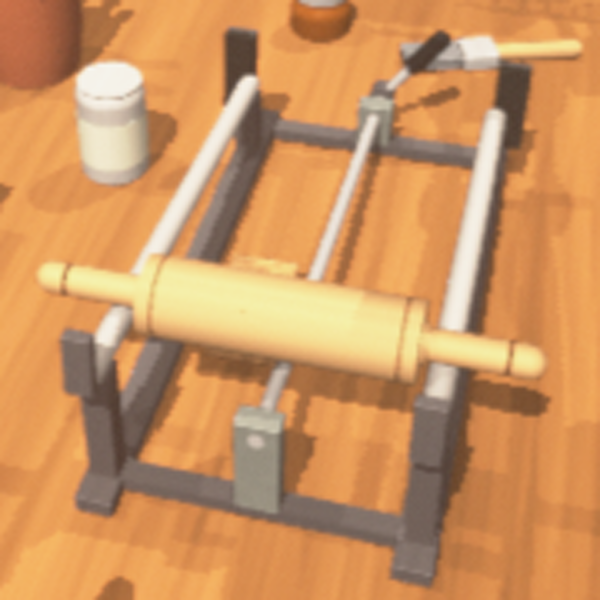

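```bash
cat > h.py <<'E'
import numpy as np
from plant import arm, eyes
from scipy.spatial.transform import Rotation as R
def proj(n,X):
    c=eyes.get_calibration(n); f=200/np.tan(np.radians(c["fov_y"]/2))
    p=c["R"]@np.asarray(X)+c["t"]; return np.array([c["cx"]+f*p[0]/p[2],c["cy"]+f*p[1]/p[2]])
def rails(x,y,yaw): return np.array([x,y,0.1]),(R.from_euler('z',yaw)*R.from_euler('x',0.09)).as_matrix()
def w(T,p): return T[0]+T[1]@np.asarray(p)
E
python3 - <<'E'
from h import *
from scipy.optimize import least_squares
def grip(g,r=.078): a=g-.72; return [r*np.sin(a),-.1,-.05+r*np.cos(a)]
ob=[("top",[.182,.36,.012],(164,28)),("top",[-.182,.36,.012],(156,502)),("side",[.182,.36,.012],(45,277)),("side",[-.182,.36,.012],(535,359)),
("top",[0,.36,.042],(162,263)),
("top",[.13,-.022,.04],(655,92)),("top",[-.13,-.022,.04],(655,435)),("side",[.13,-.022,.04],(241,33)),("side",[-.13,-.022,.04],(515,69)),
("top",None,(747,316)),("side",None,(430,50))]
def res(p):
    T=rails(*p[:3]); o=[]
    for n,X,c in ob:
        px=np.array(c)*.3+((200,160) if n=="top" else (250,145))
        o.append(proj(n,w(T,X or grip(p[3])))-px)
    return np.ravel(o)
s=least_squares(res,[.5,0,0,.05],loss='soft_l1',x_scale=.1)
print(s.x); print(res(s.x).reshape(-1,2).round(1))
for n,q,h in(("top","mallet",.217),("top","wax_jar",.03),("top","oil_tin",.1),("top","brush",.02)):
    pass
T=rails(*s.x[:3])
for g in(s.x[3],1.45): print(w(T,grip(g)),w(T,grip(g,.098)))
E
```

```text
[ 0.50536526 -0.16719506 -0.01816086  0.12085374]
[[-0.8 -0.7]
 [-0.3  0.7]
 [-1.2 -0.8]
 [ 2.6  1.1]
 [-1.6 -0.7]
 [ 0.1  0.4]
 [ 1.9 -0.7]
 [-0.2 -0.6]
 [ 0.2 -0.9]
 [ 0.3  0.7]
 [ 0.1 -2.1]]
[ 0.45955322 -0.26727038  0.10536756] [ 0.44824937 -0.26854978  0.12181706]
[ 0.55555062 -0.26844852  0.09910287] [ 0.56886149 -0.27003001  0.11394604]
```

```bash
cat >> h.py <<'E'
T=rails(.50537,-.1672,-.0182)
YAW=-.0182
def Rt(): 
    y=np.array([-np.sin(YAW),np.cos(YAW),0]); z=np.array([0,0,-1.]); return np.c_[y,np.cross(z,y),z]
def now():
    s=arm.state(); return s,s["position"],R.from_rotvec(s["ee_rot"]).as_matrix()
def rowsto(p0,R0,p1,R1,n,g=.088):
    d=R.from_matrix(R0.T@R1).as_rotvec()/n; out=[]
    for i in range(n):
        st=R0.T@((p1-p0)/(n-i)); out.append([round(float(v),4) for v in st]+[round(float(v),2) for v in np.degrees(d)]+[g])
        p0=p0+R0@np.array(out[-1][:3]); R0=R0@R.from_rotvec(np.radians(out[-1][3:6])).as_matrix()
    return out,p0,R0
def inrails(p): return T[1].T@(p-T[0])
E
python3 - <<'E'
from h import *
s,p,r=now(); a=w(T,[-.145,-.1,0]); a[2]=.17
o,p2,r2=rowsto(p,r,a,Rt(),15)
for x in o: print(x)
print(p2,Rt())
E
```

```text
[0.0188, -0.022, 0.0046, 0.0, 0.0, -4.97, 0.088]
[0.0206, -0.0203, 0.0046, 0.0, 0.0, -4.97, 0.088]
[0.0223, -0.0184, 0.0046, 0.0, 0.0, -4.97, 0.088]
[0.0238, -0.0164, 0.0046, 0.0, 0.0, -4.97, 0.088]
[0.0251, -0.0143, 0.0046, 0.0, 0.0, -4.97, 0.088]
[0.0263, -0.0121, 0.0046, 0.0, 0.0, -4.97, 0.088]
[0.0272, -0.0098, 0.0046, 0.0, 0.0, -4.97, 0.088]
[0.0279, -0.0074, 0.0046, 0.0, 0.0, -4.97, 0.088]
[0.0285, -0.0049, 0.0046, 0.0, 0.0, -4.97, 0.088]
[0.0288, -0.0024, 0.0046, 0.0, 0.0, -4.97, 0.088]
[0.0289, 0.0001, 0.0045, 0.0, 0.0, -4.97, 0.088]
[0.0288, 0.0026, 0.0046, 0.0, 0.0, -4.97, 0.088]
[0.0285, 0.0051, 0.0045, 0.0, 0.0, -4.97, 0.088]
[0.0279, 0.0075, 0.0046, 0.0, 0.0, -4.97, 0.088]
[0.0271, 0.0099, 0.0045, 0.0, 0.0, -4.97, 0.088]
[ 0.35857004 -0.26414462  0.17002145] [[ 0.018199    0.99983438  0.        ]
 [ 0.99983438 -0.018199    0.        ]
 [ 0.          0.         -1.        ]]
```

send_rows(motion=[[0.0188, -0.022, 0.0046, 0, 0, -4.97, 0.088], [0.0206, -0.0203, 0.0046, 0, 0, -4.97, 0.088], [0.0223, -0.0184, 0.0046, 0, 0, -4.97, 0.088], [0.0238, -0.0164, 0.0046, 0, 0, -4.97, 0.088], [0.0251, -0.0143, 0.0046, 0, 0, -4.97, 0.088]])

```text
t: 1.32
position: [0.2321, -0.5227, 0.2155]
ee_rot: [2.957, 1.062, 0.0]
ft_force: [0.6, -0.8, -0.3]
grip_width: 0.088
grip_force: 0.0
```

send_rows(motion=[[0.0263, -0.0121, 0.0046, 0, 0, -4.97, 0.088], [0.0272, -0.0098, 0.0046, 0, 0, -4.97, 0.088], [0.0279, -0.0074, 0.0046, 0, 0, -4.97, 0.088], [0.0285, -0.0049, 0.0046, 0, 0, -4.97, 0.088], [0.0288, -0.0024, 0.0046, 0, 0, -4.97, 0.088]])

```text
t: 1.73
position: [0.2955, -0.3927, 0.1927]
ee_rot: [2.659, 1.673, 0.0]
ft_force: [0.2, -0.1, -0.6]
grip_width: 0.0879
grip_force: 0.0
```

send_rows(motion=[[0.0289, 0.0001, 0.0045, 0, 0, -4.97, 0.088], [0.0288, 0.0026, 0.0046, 0, 0, -4.97, 0.088], [0.0285, 0.0051, 0.0045, 0, 0, -4.97, 0.088], [0.0279, 0.0075, 0.0046, 0, 0, -4.97, 0.088], [0.0271, 0.0099, 0.0045, 0, 0, -4.97, 0.088]])

```text
t: 2.15
position: [0.359, -0.2629, 0.1701]
ee_rot: [2.236, 2.205, 0.0]
ft_force: [0.8, 1.6, 0.6]
grip_width: 0.0883
grip_force: 0.0
```

Run:
```python
from h import *
s,p,r=now(); print(s["t"],p,inrails(p),s["q"],abs(s["qvel"]).max(),np.degrees(R.from_matrix(r.T@Rt()).as_rotvec()))
```

```text
2.15 [ 0.35900138 -0.26290809  0.1701277 ] [-0.14460259 -0.09165495  0.07868397] [-6.88102980e-01 -1.26058422e-01  2.15038803e+00  2.66728744e-05
  1.11637576e+00 -6.74282098e-01] 0.7495952603426833 [0.04063691 0.03057824 0.25023477]
```

send_rows(motion=[[-0.003, 0, 0.015, 0, 0, 0, 0.088], [0, 0, 0.02, 0, 0, 0, 0.088], [0, 0, 0.02, 0, 0, 0, 0.088], [0, 0, 0.015, 0, 0, 0, 0.088], [0, 0.009, 0.005, 0, 0, 0, 0.088]])

```text
t: 2.57
position: [0.3652, -0.2656, 0.0925]
ee_rot: [-2.238, -2.198, 0.001]
ft_force: [0.1, 0.2, 0.3]
grip_width: 0.088
grip_force: 0.0
```

send_rows(motion=[[0, 0.014, 0, 0, 0, 0, 0.088], [0, 0.022, 0, 0, 0, 0, 0.088], [0, 0.024, 0, 0, 0, 0, 0.088], [0, 0.024, 0, 0, 0, 0, 0.088], [0, 0.018, 0, 0, 0, 0, 0.088]])

```text
t: 2.98
position: [0.4727, -0.2697, 0.0965]
ee_rot: [2.239, 2.2, 0.001]
ft_force: [-1.0, -0.3, -0.4]
grip_width: 0.0878
grip_force: 0.8
```

```bash
cat >> h.py <<'E'
import cv2
def look(n,tag):
    im=eyes.grab_frame(n); cv2.imwrite(f"pics/{tag}.png",im[:,:,::-1]); return im
E
python3 - <<'E'
from h import *
im=look("top","t1"); s,p,r=now(); print(s["t"],p,inrails(p),s["ft_force"])
a=im[160:320,200:440,::-1]; cv2.imwrite("pics/t1c.png",cv2.resize(a,None,fx=3.3333,fy=3.3333,interpolation=cv2.INTER_CUBIC))
E
```

```text
3.0333 [ 0.47599749 -0.27026612  0.09706669] [-0.02749195 -0.10342802  0.0063885 ] [ 3.0427227  -1.18372804  0.68461558]
```

View pics/t1c.png

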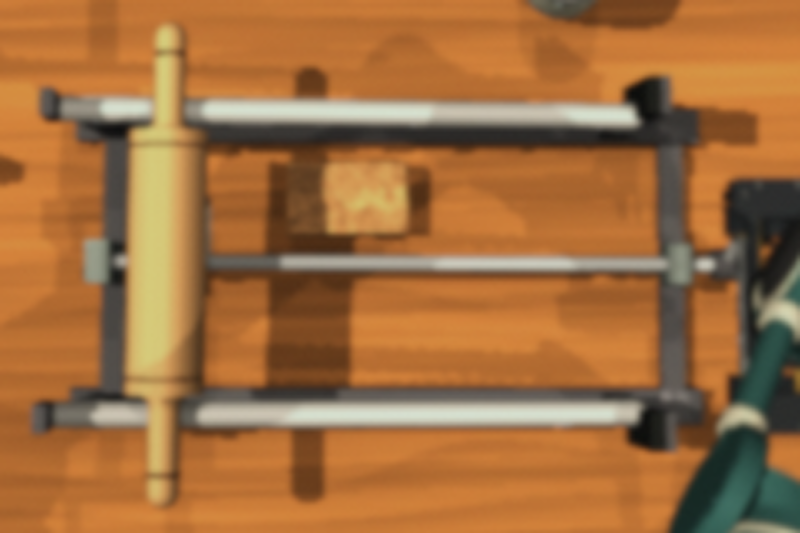

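send_rows(motion=[[0.02, -0.002, 0, 0, 0, 0, 0.088], [0.03, 0.007, -0.001, 0, 0, 0, 0.088], [0.035, 0.009, -0.001, 0, 0, 0, 0.088], [0.035, 0.009, -0.001, 0, 0, 0, 0.088], [0.035, 0.004, -0.001, 0, 0, 0, 0.088]])

```text
t: 3.45
position: [0.5017, -0.1135, 0.1007]
ee_rot: [2.24, 2.198, 0.003]
ft_force: [-0.0, 0.8, -0.2]
grip_width: 0.0879
grip_force: 0.0
```

```bash
cat >> h.py <<'E'
def track(im):
    t0=cv2.imread("pics/top0.png")[:,:,::-1]
    tp=np.ascontiguousarray(t0[163:196,241:258]); st=np.ascontiguousarray(im[161:200,236:420])
    def m(i): 
        r=cv2.matchTemplate(np.ascontiguousarray(i[161:200,236:420]),tp,cv2.TM_CCOEFF_NORMED); _,s,_,l=cv2.minMaxLoc(r)
        row=r[l[1]]; k=l[0]; d=0
        if 0<k<len(row)-1: d=.5*(row[k-1]-row[k+1])/(row[k-1]-2*row[k]+row[k+1])
        return k+d,s
    a,_=m(t0); b,s=m(im); f=lambda y: proj("top",w(T,[.16,y,.012]))[0]
    ys=np.linspace(-.02,.4,841); u=np.array([f(y) for y in ys])-f(.36)
    return float(ys[np.argmin(abs(u-(b-a)))]),s
def step(tag):
    t=arm.state()["t"]; im=look("top",tag); y,c=track(im); s,p,r=now(); h=inrails(p); print(f"pin y {y:.4f} at {t:.3f} conf {c:.2f}; now {s['t']:.3f} hand {h.round(4)} F {s['ft_force'].round(1)} rot {np.degrees(R.from_matrix(r.T@Rt()).as_rotvec()).round(2)}")
E
python3 - <<'E'
from h import *
print(track(cv2.imread("pics/t1.png")[:,:,::-1])); step("t2")
E
```

```text
(0.3565, 0.981808066368103)
pin y 0.3270 at 3.450 conf 0.96; now 3.500 hand [-0.0049  0.0588 -0.0047] F [0.4 3.3 0.5] rot [ 0.17 -0.19  0.08]
```

send_rows(motion=[[0.026, 0.002, -0.002, 0, 0, 0, 0.088], [0.026, 0.002, -0.003, 0, 0, 0, 0.088], [0.022, 0.001, -0.002, 0, 0, 0, 0.088], [0.018, 0, -0.002, 0, 0, 0, 0.088], [0.01, 0, -0.001, 0, 0, 0, 0.088]])

```text
t: 3.92
position: [0.5075, -0.011, 0.1105]
ee_rot: [2.238, 2.202, 0.003]
ft_force: [-1.4, -0.3, -0.5]
grip_width: 0.0881
grip_force: 0.0
```

Run:
```python
from h import *
step("t3")
```

```text
pin y 0.2785 at 3.917 conf 0.95; now 3.967 hand [-0.0009  0.1572 -0.0037] F [-0.1  1.1  0.7] rot [ 0.14 -0.06  0.12]
```

send_rows(motion=[[0.016, 0, -0.0015, 0, 0, 0, 0.088], [0.011, 0, -0.001, 0, 0, 0, 0.088], [0, 0, 0, 0, 0, 0, 0.088], [-0.01, 0, 0.001, 0, 0, 0, 0.088], [-0.012, 0, 0.001, 0, 0, 0, 0.088]])

```text
t: 4.38
position: [0.5063, -0.0087, 0.1095]
ee_rot: [2.239, 2.203, -0.0]
ft_force: [0.1, 0.3, 0.2]
grip_width: 0.0883
grip_force: 0.0
```

send_rows(motion=[[-0.0125, 0, 0.001, 0, 0, 0, 0.088], [-0.0125, 0, 0.001, 0, 0, 0, 0.088], [-0.0125, 0, 0.001, 0, 0, 0, 0.088], [-0.0125, 0, 0.001, 0, 0, 0, 0.088], [-0.012, 0, 0.001, 0, 0, 0, 0.088]])

```text
t: 4.8
position: [0.5048, -0.0717, 0.1043]
ee_rot: [2.242, 2.2, -0.0]
ft_force: [0.2, -2.7, -1.4]
grip_width: 0.0878
grip_force: 1.9
```

Run:
```python
from h import *
s,p,r=now(); print(s["t"],inrails(p),s["ft_force"],s["moment"])
```

```text
4.8 [-0.00229187  0.09546295 -0.00427761] [ 0.16854309 -2.65163384 -1.35284559] [-0.58917826  0.00280952 -0.21798216]
```

send_rows(motion=[[-0.011, 0, 0.001, 0, 0, 0, 0.088], [-0.0098, 0, 0.001, 0, 0, 0, 0.088], [-0.0086, 0, 0.001, 0, 0, 0, 0.088], [-0.0075, 0, 0.0005, 0, 0, 0, 0.088], [-0.0066, 0, 0.0005, 0, 0, 0, 0.088]])

```text
t: 5.22
position: [0.5042, -0.114, 0.1004]
ee_rot: [-2.241, -2.201, 0.0]
ft_force: [0.4, -0.1, 0.2]
grip_width: 0.0877
grip_force: 0.0
```

Run:
```python
from h import *
s,p,r=now(); print(s["t"],inrails(p),s["ft_force"],s["moment"])
```

```text
5.2167 [-0.00211538  0.05304033 -0.00437946] [ 0.44703386 -0.12805869  0.19793276] [-0.08716817 -0.08237934  0.0106947 ]
```

send_rows(motion=[[-0.0065, 0, 0.0005, 0, 0, 0, 0.088], [-0.0065, 0, 0.0005, 0, 0, 0, 0.088], [-0.0064, 0, 0.0005, 0, 0, 0, 0.088], [-0.0064, 0, 0.0005, 0, 0, 0, 0.088], [-0.0062, 0, 0.0005, 0, 0, 0, 0.088]])

```text
t: 5.63
position: [0.5037, -0.1457, 0.098]
ee_rot: [2.241, 2.202, 0.0]
ft_force: [0.1, -0.1, 0.3]
grip_width: 0.0882
grip_force: 0.1
```

Run:
```python
from h import *
s,p,r=now(); print(s["t"],inrails(p),s["ft_force"],s["moment"])
```

```text
5.6333 [-0.00203502  0.02124573 -0.00394242] [ 0.13703335 -0.14354905  0.30888494] [-0.08204891 -0.06496185  0.02794138]
```

send_rows(motion=[[-0.006, 0, 0.0005, 0, 0, 0, 0.088], [-0.0055, 0, 0.0005, 0, 0, 0, 0.088], [-0.0047, 0, 0.0005, 0, 0, 0, 0.088], [-0.004, 0, 0.0005, 0, 0, 0, 0.088], [-0.0032, 0, 0, 0, 0, 0, 0.088]])

```text
t: 6.05
position: [0.5032, -0.169, 0.0959]
ee_rot: [-2.241, -2.201, 0.0]
ft_force: [0.5, -0.2, -0.5]
grip_width: 0.0879
grip_force: 0.0
```

send_rows(motion=[[-0.0022, 0, 0, 0, 0, 0, 0.088], [-0.0014, 0, 0, 0, 0, 0, 0.088], [-0.0006, 0, 0, 0, 0, 0, 0.088], [0, 0, 0, 0, 0, 0, 0.088], [0, 0, 0, 0, 0, 0, 0.088]])

```text
t: 6.47
position: [0.5033, -0.1729, 0.0961]
ee_rot: [2.241, 2.201, -0.0]
ft_force: [-1.1, -0.6, 0.9]
grip_width: 0.0876
grip_force: 0.7
```

send_rows(motion=[[0, 0, 0, 0, 0, 0, 0.088], [0, 0, 0, 0, 0, 0, 0.088], [0, 0, 0, 0, 0, 0, 0.088], [0, 0, 0, 0, 0, 0, 0.088], [0, 0, 0, 0, 0, 0, 0.088]])

```text
t: 6.88
position: [0.5033, -0.1728, 0.0961]
ee_rot: [2.241, 2.201, -0.0]
ft_force: [-1.0, -1.9, 1.2]
grip_width: 0.0879
grip_force: 0.9
```

Run:
```python
from h import *
step("t4"); look("side","s4")
```

```text
pin y 0.0350 at 6.883 conf 0.82; now 6.933 hand [-0.002  -0.006  -0.0033] F [-0.8 -0.8  0.7] rot [0.01 0.01 0.02]
```

View pics/s4.png

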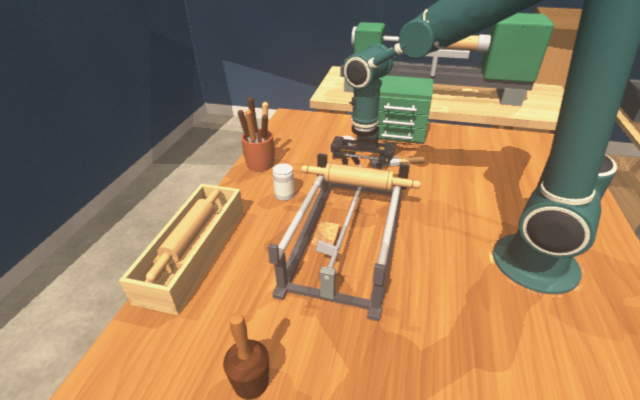

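send_rows(motion=[[-0.0015, 0, 0, 0, 0, 0, 0.088], [-0.003, 0, 0.0005, 0, 0, 0, 0.088], [-0.003, 0, 0, 0, 0, 0, 0.088], [-0.003, 0, 0.0005, 0, 0, 0, 0.088], [-0.003, 0, 0, 0, 0, 0, 0.088]])

```text
t: 7.4
position: [0.5028, -0.1865, 0.0948]
ee_rot: [-2.241, -2.201, 0.0]
ft_force: [0.7, 0.4, 0.9]
grip_width: 0.088
grip_force: 0.0
```

send_rows(motion=[[-0.003, 0, 0.0005, 0, 0, 0, 0.088], [-0.003, 0, 0, 0, 0, 0, 0.088], [-0.003, 0, 0.0005, 0, 0, 0, 0.088], [-0.0025, 0, 0, 0, 0, 0, 0.088], [-0.002, 0, 0, 0, 0, 0, 0.088]])

```text
t: 7.82
position: [0.5027, -0.2001, 0.094]
ee_rot: [-2.241, -2.201, 0.0]
ft_force: [-0.7, -0.7, -0.4]
grip_width: 0.0882
grip_force: 0.1
```

send_rows(motion=[[-0.002, 0, 0, 0, 0, 0, 0.088], [-0.002, 0, 0, 0, 0, 0, 0.088], [-0.002, 0, 0, 0, 0, 0, 0.088], [-0.002, 0, 0, 0, 0, 0, 0.088], [-0.002, 0, 0, 0, 0, 0, 0.088]])

```text
t: 8.23
position: [0.5025, -0.2099, 0.094]
ee_rot: [-2.241, -2.202, -0.0]
ft_force: [-0.3, 0.7, 0.0]
grip_width: 0.0879
grip_force: 0.0
```

send_rows(motion=[[-0.002, 0, 0, 0, 0, 0, 0.088], [-0.002, 0, 0, 0, 0, 0, 0.088], [-0.002, 0, 0, 0, 0, 0, 0.088], [-0.002, 0, 0, 0, 0, 0, 0.088], [-0.002, 0, 0, 0, 0, 0, 0.088]])

```text
t: 8.65
position: [0.5023, -0.22, 0.094]
ee_rot: [-2.241, -2.201, -0.0]
ft_force: [-0.4, -1.0, 0.0]
grip_width: 0.0879
grip_force: 0.0
```

Run:
```python
from h import *
step("t5"); look("side","s5")
```

```text
pin y -0.0020 at 8.650 conf 0.65; now 8.700 hand [-0.002  -0.0535 -0.0012] F [ 0.2 -1.1  0. ] rot [0.01 0.01 0.02]
```

send_rows(motion=[[-0.003, 0, -0.005, 0, 0, 0, 0.088], [0, 0, -0.015, 0, 0, 0, 0.088], [0, 0, -0.025, 0, 0, 0, 0.088], [0, 0, -0.03, 0, 0, 0, 0.088], [0, 0, -0.02, 0, 0, 0, 0.088]])

```text
t: 9.17
position: [0.503, -0.2232, 0.1918]
ee_rot: [2.24, 2.2, 0.001]
ft_force: [-0.1, -0.6, 0.1]
grip_width: 0.0879
grip_force: 0.0
```

send_rows(motion=[[0, 0, -0.01, 0, 0, 0, 0.088], [0, 0, 0, 0, 0, 0, 0.088], [0, 0, 0, 0, 0, 0, 0.088], [0, 0, 0, 0, 0, 0, 0.088], [0, 0, 0, 0, 0, 0, 0.088]])

```text
t: 9.58
position: [0.5011, -0.2222, 0.1969]
ee_rot: [-2.239, -2.199, 0.002]
ft_force: [0.9, -0.3, 0.5]
grip_width: 0.0881
grip_force: 0.0
```

Run:
```python
from h import *
step("t6"); im=look("side","s6")
a=im[130:280,240:440,::-1]; cv2.imwrite("pics/s6c.png",cv2.resize(a,None,fx=4,fy=4,interpolation=cv2.INTER_CUBIC))
```

```text
pin y -0.0015 at 9.583 conf 0.62; now 9.633 hand [-0.0032 -0.0461  0.1015] F [-1.   0.5  0.2] rot [-0.18 -0.09  0.02]
```

View pics/s6c.png

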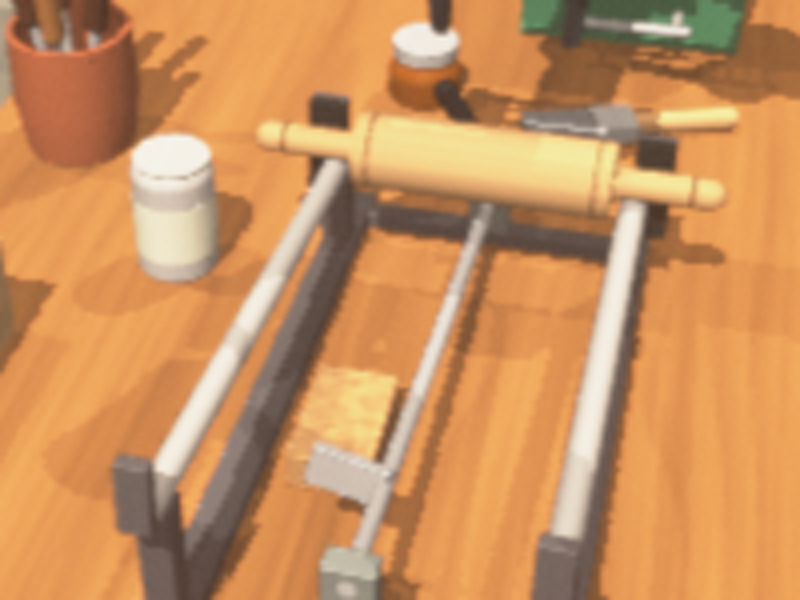

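The pin lies square against both stops, with its handle ends at about (265,133) and (715,193) in the crop. The gate is open and the tin, jar and brush have not moved.

```bash
python3 -c "
from plant import arm
print(arm.job_done())"
```

```text
the job is handed in; nothing more can be done
None
```

The job is handed in, with no verdict reported: the pin was caught on the run, stopped at about y = 35 mm, and eased down to rest square against both stops, with the hand clear of it.

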